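Shut down the chilling plate and present the chilling ball to the glass

ROBOT

A 7-joint arm with a two-finger parallel gripper is mounted at the origin on a cart in front of the work surface, level with it; the furniture and walls round the work are solid. World frame = base frame: x ahead of the robot, y to its left, z up, the work surface at z = 0. Lengths are in m, angles in rad, forces in N, time in s.
With the tool pointing down it reaches from about 0.4 to 0.9 m from the base axis. Payload 5.5 kg.
Tool frame: the origin (TCP) lies between the finger pads; the fingertips stand 8 mm ahead of it and the grasp point (between the pads) lies 11 mm behind it; z points along the fingers, y is the direction in which the jaws open and shut (so a half turn about z gives the same grasp; the last joint's range is limited). The gripper opens to 85 mm and grips with 20 to 120 N. Pads are 22 mm wide; open, the fingers measure 114 mm over their backs; the gripper's body (76 mm by 85 mm) begins 54 mm behind the grasp point. The pads swing forward as they close: fully open they stand 13 mm farther back than shut.
Start: joints at [1.495, 0.501, -0.427, 1.55, 0.221, 1.138, -0.21], TCP at [0.216, -0.613, 0.203] pointing down, gripper open.
Joint ranges: [-2.88, 2.88], [-0.31, 2.03], [-1.54, 1.56], [0.2, 2.42], [-1.41, 4.55], [0.19, 2.02], [-2.57, 2.57]. Speed limits (rad/s): [2.57, 2.57, 3.14, 3.14, 3.14, 3.14, 3.14].

INTERFACE

Orientations are given as a unit quaternion [x, y, z, w].
In Python, from station import r, eyes gives the robot as it stands.
- The arm moves only by the tool carry_out, never from a script. Its argument "plan" is a list of rows, each a list of 5 numbers: the opening, from 0 (shut) to 1 (fully open), then the shift along the tool's x, y, z in mm, then the turn about the tool's z in degrees. A call has 1 to 10 rows; each row is the pose to reach, as a shift and turn from the pose measured when the call began, along the tool's axes at that moment; what a row does not reach only later rows make up. A row lasts 1/12 s, in which the tool goes at most 41.7 mm and 7.16 degrees, less where a joint would pass 70% of its speed; a pose out of reach is approached as far as the arm can. A call with a gripper value outside its range is refused whole. The fingers move at their own pace and stop on an object; the grip force is fixed at half the most. Time passes only in rows, so rows that repeat a pose let the fingers close. It gives the time, the measured TCP pose, the force and the opening at its end, in the units of the state.
- r.state(): the state, without advancing time (a new reading comes with each control period).
- eyes.grab_frame(name): name is "side" or "top"; returns (picture, depth): 420x560x3 uint8, red, green, blue; 420x560 float32, m along the optical axis (not along the pixel's ray), 0 where there is no reading.
- eyes.get_calibration(name): a dict with "fx", "fy", "cx", "cy" (pixels), "R" (3x3) and "t" (3): a world point X has camera coordinates R X + t. Camera axes: x right, y down, z forward; pixel columns grow to the right and rows downward; lengths in m; the calibration is good to about 2 mm. A picture is of the moment at which its call begins. get_calibration takes no time and is no camera call.
- r.sign_off(): hands the job in, once; it reports no verdict.
The state is a dict: "t": time; "joint_pos": joint angles; "qd": joint speeds; "tau": joint torques, N m; "position": TCP position; "tool_rot": TCP orientation; "contact_force": force on the tool from outside, world axes, zero at the start; "moment": the same for the moment, N m; "opening": finger opening in m.
Only numpy, scipy, OpenCV 4.12 (cv2) and the standard library are available. Lean on these libraries where they do the work, as an engineer would, in place of code of your own. Each camera call takes 0.05 s, during which the arm holds its last target. There are 200 camera calls.

TASK

Shut down the chilling plate by pressing the three round keys of its control box fully down one at a time, from the smallest to the largest, letting each come up before the next. Then lift the dish with the steel ball straight up off the plate by the bar of its handle, and only then turn it, level, about a quarter turn until its pouring lip points at the drinking glass, the ball always staying in the middle. Finish still holding the dish by its bar, level and still, 5 to 10 cm above the plate (do not put it down or let go), and leave the glass and the other things where they stand.

Things in the scene. Friction and masses are not known exactly. Their poses are not given: they have to be found in the camera images.
- chill_plate: Fixed chilling plate: low black square block, 160 x 160 x 30 mm, with a round aluminium top 144 mm across; the dish stands on it. Origin: centre of its underside, on the worktop; z up; its top is at z = 0.030.
- control_box: Fixed control box of the chilling plate: black box with aluminium face, 85 x 205 x 30 mm, lying flat, three round aluminium keys in a row along its y axis, 65 mm apart, facing up, in an order that varies. It stands either left or right of the chilling plate. Origin: centre of its underside; z up.
- key_small_top (a point): Centre of the top face of the smallest key (round aluminium cap 16 mm across in a black collar 32 mm across). Released, the cap's top is 52 mm above the worktop and stands 10 mm above its collar; keys go straight down.
- key_medium_top (a point): Centre of the top face of the middle-sized key (round aluminium cap 26 mm across in a black collar 42 mm across). Released, the cap's top is 52 mm above the worktop and stands 10 mm above its collar; keys go straight down.
- key_large_top (a point): Centre of the top face of the largest key (round aluminium cap 38 mm across in a black collar 54 mm across). Released, the cap's top is 52 mm above the worktop and stands 10 mm above its collar; keys go straight down.
- key_small (a joint): Travel of the smallest key in m: 0 released, 0.006 fully down (spring: about 1.2 N to start moving, 4 N at the stop); counts as pressed beyond 0.0045, as released below 0.002.
- key_medium (a joint): Travel of the middle-sized key in m: 0 released, 0.006 fully down (spring: about 1.2 N to start moving, 4 N at the stop); counts as pressed beyond 0.0045, as released below 0.002.
- key_large (a joint): Travel of the largest key in m: 0 released, 0.006 fully down (spring: about 1.2 N to start moving, 4 N at the stop); counts as pressed beyond 0.0045, as released below 0.002.
- dish: Loose round steel dish on the chilling plate, 158 mm across, rim 34 mm high, about 0.3 kg. Inside: a shallow cone (9 degrees) falling to the middle, steeper beyond 60 mm radius. Its channel-shaped pouring lip points along the dish's +x, at the start roughly towards the robot. An arched handle, fixed to it, stands in its y-z plane. Origin: centre of its underside; z up.
- dish_bar (a point): Centre of the straight top bar of the dish's handle, 125 mm above the dish's underside, on its axis; same axes as the dish. The bar runs along the dish's y, 80 mm long, 12 mm thick (along the dish's x), 16 mm high; take it from above with the fingers closing along the dish's x. 62 mm free below it to the ball's top.
- dish_middle (a point): Lowest point of the dish's inside, on its axis, 10 mm above its underside.
- dish_lip (a point): Tip of the pouring lip, 110 mm from the dish's centre along its +x, 36 mm above its underside.
- ball: Loose steel chilling ball, 44 mm across, 0.12 kg, resting in the middle of the dish. Origin on its skin (turns as it rolls): use ball_center.
- ball_center (a point): Centre of the steel ball.
- glass: Loose clear drinking glass, 80 mm across, 92 mm high, upright on the worktop about 170 mm to the left or to the right of the chilling plate's centre (the candle stands on the other side). Origin: centre of its underside; z up.
- candle: Loose part-burnt candle in a glass, 72 mm across, 71 mm high, across the chilling plate from the drinking glass. Bystander. Origin: centre of its underside.
- bottle: Loose small dark bottle with a pale cap, 47 mm across, 120 mm high, behind the work. Bystander. Origin: centre of its underside.
- coasters: Loose stack of round coasters, 98 mm across, 25 mm high, behind the work. Bystander. Origin: centre of its underside.
- wine_stopper: Loose pale wine stopper standing on its cap, 34 mm across, 45 mm high, behind the work. Bystander. Origin: centre of its underside.
Mind the look-alikes: they are no part of the job. Leave any blue, red or turquoise look-alike of the glass alone.

How it is judged:
By the outcome, as a careful person would: the job done as asked, in the order asked, and still so for the second after the job is handed in, while the arm keeps its last pose, push and grip.
It also fails if it takes over 67 s, if anything falls off the work surface, if the arm or the gripper's body presses on something with over 40 N, if the wrist force passes 120 N, or if a joint passes its speed limit or range.

## Working session

There is one attempt and no reset: what is moved stays moved. The work goes in short steps, Python scripts to look and compute and a tool call to move; the robot and the scene stay as the last step left them, time stands still between calls to the robot, and variables do not carry over. Pictures are saved under pics/ and viewed, about 8 in all and at most 12, crops included, and the job is handed in when it is done.

Besides the shell and the picture viewer there is one more tool, called as name(argument=value, ...) on one line, values as JSON. carry_out: Moves the arm, as the interface text tells. Its arguments: {"type":"object","properties":{"plan":{"type":"array"}},"required":["plan"]}

```bash
mkdir -p pics; cat > h.py <<'E'
import numpy as np, cv2
from station import r, eyes
def grab(n,f):
    p,d=eyes.grab_frame(n); cv2.imwrite(f'pics/{f}.png',p[:,:,::-1]); np.savez(f'pics/{f}.npz',p=p,d=d); return p,d
def world(n,u,v,d):
    c=eyes.get_calibration(n); X=np.array([(u-c['cx'])/c['fx']*d,(v-c['cy'])/c['fy']*d,d]); return np.array(c['R']).T@(X-np.array(c['t']))
def atz(n,u,v,z):
    c=eyes.get_calibration(n); R=np.array(c['R']); o=-R.T@np.array(c['t']); q=R.T@np.array([(u-c['cx'])/c['fx'],(v-c['cy'])/c['fy'],1]); return o+q*(z-o[2])/q[2]
def proj(n,X):
    c=eyes.get_calibration(n); q=np.array(c['R'])@np.array(X)+np.array(c['t']); return q[0]/q[2]*c['fx']+c['cx'],q[1]/q[2]*c['fy']+c['cy']
E
python3 - <<'E'
from h import *
for n in('top','side'): grab(n,n+'0'); print(eyes.get_calibration(n))
print(r.state())
E
```

```text
{'fx': 441.09552532240616, 'fy': 441.09552532240616, 'cx': 275.5697379891333, 'cy': 206.97585774633237, 'R': array([[-0.05836938, -0.99829185,  0.00253018],
       [-0.97273051,  0.05630456, -0.22500032],
       [ 0.22447353, -0.01559432, -0.9743554 ]]), 't': array([-0.04565824,  0.54671248,  1.08477335])}
{'fx': 478.0495200063965, 'fy': 478.0495200063965, 'cx': 279.7473636506012, 'cy': 204.68591550774403, 'R': array([[-5.65411361e-01, -8.24808928e-01, -4.74204765e-04],
       [-3.49226053e-01,  2.39917280e-01, -9.05803987e-01],
       [ 7.47228986e-01, -5.11986260e-01, -4.23696722e-01]]), 't': array([0.25408806, 0.30119902, 1.05499195])}
{'t': 0.1, 'joint_pos': array([ 1.49517929,  0.50175225, -0.42682596,  1.55133901,  0.22079464,
        1.13830941, -0.21027596]), 'qd': array([ 1.01394834e-03, -2.14553735e-03, -7.46784032e-04, -2.70526839e-03,
        4.55876771e-05,  2.03685167e-03, -2.01433222e-04]), 'tau': array([-1.06879900e-02, -5.70813847e+01, -5.83847255e+00, -2.81747639e+01,
        1.04543532e-02,  5.61768946e-03, -4.24357893e-05]), 'position': array([ 0.21579435, -0.61241898,  0.20226857]), 'tool_rot': array([ 9.85677114e-01,  1.68641212e-01, -1.11900172e-04, -8.69933045e-04]), 'contact_force': array([1.06301776, 0.86438624, 0.41160395]), 'moment': array([-0.03725886,  0.01584112, -0.0271965 ]), 'opening': 0.08554651976032825}
```

View pics/top0.png

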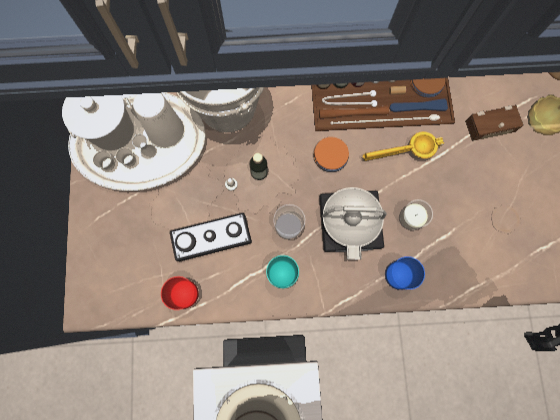

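View pics/side0.png

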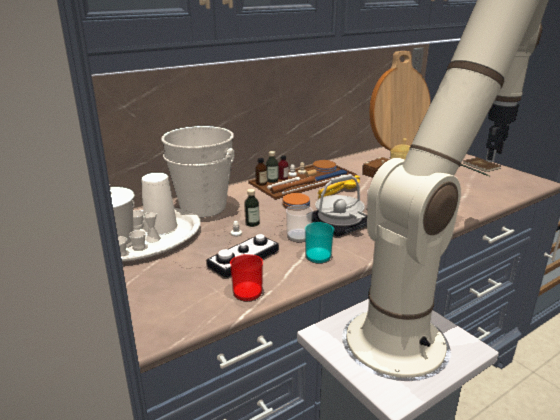

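Top view: box at about (210,236) with keys at (186,241), (210,236), (234,230); dish bar at about (354,213), lip at (353,253). There are four glasses: clear (289,222), turquoise (282,272), red (180,293) and blue (405,274). The clear one beside the plate fits the description, and the candle is opposite it at (416,215). I'll confirm this in an enlarged crop.

```bash
python3 - <<'E'
from h import *
p=cv2.imread('pics/top0.png'); a=cv2.resize(p[185:265,160:260],None,fx=4,fy=4,interpolation=2);b=cv2.resize(p[170:270,265:395],None,fx=4,fy=4,interpolation=2)
o=np.zeros((400,520,3),np.uint8);
o2=np.zeros((400,800,3),np.uint8); o2[:320,:280]=a[:,:280]*0
c=cv2.resize(p[175:275,165:440],None,fx=2.9,fy=2.9,interpolation=2)
cv2.imwrite('pics/c1.png',c)
for n,u,v,z in[('k1',186,241,.052),('k2',210,236,.052),('k3',234,230,.052),('bar',354,213,.155),('lip',353,253,.066),('glassrim',289,215,.092),('candle',416,215,.05)]: print(n,atz('top',u,v,z).round(3))
E
```

```text
k1 [0.469 0.158 0.052]
k2 [0.478 0.096 0.052]
k3 [0.491 0.034 0.052]
bar [ 0.496 -0.261  0.155]
lip [ 0.412 -0.266  0.066]
glassrim [ 0.514 -0.109  0.092]
candle [ 0.503 -0.444  0.05 ]
```

View pics/c1.png

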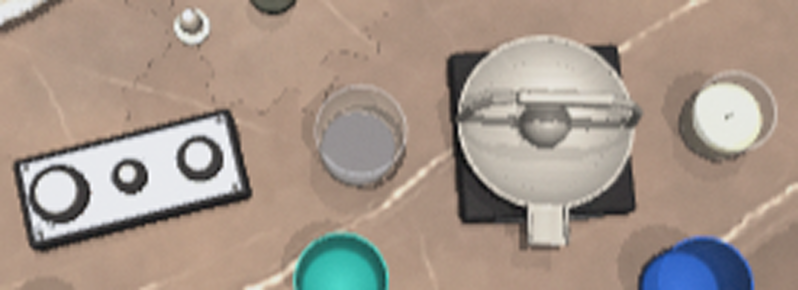

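The crop shows the large key at (60,193), the small one at (130,176) and the medium one at (200,158). The clear glass is at (360,125), next to the dish, with the bar around (560,97). I'll use depth for the bar and circles for the keys.

```bash
python3 - <<'E'
from h import *
def cloud(n):
    z=np.load(f'pics/{n}0.npz'); d=z['d']; c=eyes.get_calibration(n); v,u=np.mgrid[:420,:560]
    X=np.stack([(u-c['cx'])/c['fx']*d,(v-c['cy'])/c['fy']*d,d],-1)-np.array(c['t']); W=X@np.array(c['R']); W[d==0]=np.nan; return W,z['p']
for n in('top','side'):
    W,p=cloud(n); x,y,z=W[...,0],W[...,1],W[...,2]
    reg=(abs(x-.49)<.15)&(abs(y+.265)<.12)
    b=W[reg&(z>.145)&(z<.17)]; 
    if len(b):
        m=b.mean(0); e=np.linalg.svd(b[:,:2]-m[:2])[2][0]; t=(b[:,:2]-m[:2])@e
        print(n,'bar',len(b),m.round(4),e.round(3),t.min().round(3),t.max().round(3),'mid',(m[:2]+e*(t.min()+t.max())/2).round(4))
    for lo,hi in((.045,.056),):
        g=((abs(x-.48)<.06)&(abs(y-.096)<.12)&(z>lo)&(z<hi)).astype(np.uint8)
        k,l,s,ct=cv2.connectedComponentsWithStats(g)
        for i in range(1,k):
            if s[i,4]>5: print(n,'key',s[i,4],ct[i].round(1),W[l==i].mean(0).round(4))
    rim=W[reg&(z>.058)&(z<.07)]; 
    (c,rr)=cv2.minEnclosingCircle(rim[:,:2].astype(np.float32)); print('rim',c,rr,len(rim))
    pl=W[reg&(z>.024)&(z<.034)]; print('plate',pl.min(0),pl.max(0))
for nm,u,v in(('L',60,193),('S',130,175),('M',200,157)): print(nm,atz('top',165+(u+.5)/2.9-.5,175+(v+.5)/2.9-.5,.052).round(4))
for nm,u,v,z in(('lip',547,247,.066),('ball',546,122,.084),('barL',518,97,.155),('barR',610,97,.155)): print(nm,atz('top',165+(u+.5)/2.9-.5,175+(v+.5)/2.9-.5,z).round(4))
E
```

```text
top bar 236 [ 0.5062 -0.2733  0.1593] [0.091 0.996] -0.06 0.058 mid [ 0.5061 -0.2744]
top key 73 [233.  228.2] [0.4956 0.0361 0.0513]
top key 28 [208.6 234.4] [0.483  0.0997 0.0511]
top key 163 [184.  240.3] [0.4712 0.1634 0.0513]
rim (0.4494251012802124, -0.2704070508480072) 0.13696055114269257 892
plate [ 0.34083721 -0.36484839  0.02400342] [ 0.58482792 -0.19855041  0.03364471]
side bar 139 [ 0.5031 -0.2675  0.1575] [0.101 0.995] -0.057 0.054 mid [ 0.5029 -0.2694]
side key 45 [259.4 236.8] [0.4918 0.0421 0.0517]
side key 24 [242.6 244.9] [0.4794 0.1053 0.0514]
side key 113 [224.6 253.7] [0.4662 0.1695 0.0512]
rim (0.4899823069572449, -0.2750227451324463) 0.09662461280822754 367
plate [ 0.42169723 -0.34960691  0.02411287] [ 0.57866039 -0.19349598  0.03399841]
L [0.4685 0.1599 0.052 ]
S [0.4811 0.0974 0.052 ]
M [0.4938 0.0345 0.052 ]
lip [ 0.3943 -0.2651  0.066 ]
ball [ 0.5014 -0.2716  0.084 ]
barL [ 0.5097 -0.2369  0.155 ]
barR [ 0.5053 -0.3125  0.155 ]
```

Key spacing comes out at 64.6 mm (should be 65) and the heights match. The bar centre is about (0.505,-0.272), running along (0.09,0.996), and that predicts the lip at (0.395,-0.262), as seen. First I move to the keys, with the gripper shut.

carry_out(plan=[[0,0,0,-25,0],[0,30,-22,-40,0],[0,60,-46,-48,0],[0,95,-73,-48,0],[0,130,-100,-48,0],[0,165,-127,-48,0],[0,200,-154,-48,0],[0,235,-181,-48,0],[0,268,-206,-48,0],[0,296,-227,-48,0]])

```text
t: 0.93
position: [0.4166, -0.3029, 0.2505]
tool_rot: [0.986, 0.168, -0.0, -0.001]
contact_force: [0.6, -0.8, 0.8]
opening: 0.0002
```

```bash
cat >> h.py <<'E'
from scipy.spatial.transform import Rotation as Ro
def to(x,y,z,yaw=None):
    s=r.state(); R=Ro.from_quat(s['tool_rot']).as_matrix(); psi=np.degrees(np.arctan2(R[1,0],R[0,0]))
    print('t',s['t'],'pos',s['position'].round(4),'yaw',psi.round(2),'tilt',R[:,2].round(3),'q',s['joint_pos'].round(2),'F',s['contact_force'].round(1),'open',s['opening'])
    print('shift mm',(R.T@(np.array([x,y,z])-s['position'])*1000).round(1),'turn',None if yaw is None else round(psi-yaw,2))
E
python3 -c "
from h import *
to(.481,.101,.1)"
```

```text
t 0.9333 pos [ 0.4166 -0.3029  0.2505] yaw 19.4 tilt [-0.001  0.002 -1.   ] q [ 1.12  0.23 -0.62  1.82  0.15  1.13 -0.79] F [ 0.6 -0.8  0.8] open 0.00021428723801416772
shift mm [ 194.9 -359.3  151.1] turn None
```

carry_out(plan=[[0,15,-28,0,0],[0,34,-63,0,0],[0,53,-98,0,0],[0,72,-133,0,0],[0,91,-168,0,0],[0,110,-203,0,0],[0,129,-238,10,0],[0,148,-273,20,0],[0,167,-308,35,0],[0,183,-338,55,0]])

```text
t: 1.77
position: [0.4779, 0.0794, 0.1966]
tool_rot: [0.986, 0.169, 0.001, -0.001]
contact_force: [0.4, 0.5, -0.5]
opening: -0.0001
```

```bash
python3 -c "
from h import *
to(.481,.101,.075)"
```

```text
t 1.7667 pos [0.4779 0.0794 0.1966] yaw 19.42 tilt [ 0.002  0.002 -1.   ] q [ 0.54  0.28 -0.88  1.95  0.25  1.02 -1.68] F [ 0.4  0.5 -0.5] open -0.0001460549113970967
shift mm [  9.8 -19.3 121.7] turn None
```

carry_out(plan=[[0,10,-19,25,0],[0,10,-19,60,0],[0,10,-19,95,0],[0,10,-19,118,0],[0,10,-19,122,0],[0,10,-19,122,0]])

```text
t: 2.27
position: [0.4796, 0.1008, 0.0733]
tool_rot: [0.986, 0.169, -0.001, -0.001]
contact_force: [0.1, 0.3, -0.1]
opening: -0.0001
```

```bash
python3 - <<'E'
from h import *
to(.481,.101,.0535)
p,d=grab('top','s1'); q,_=grab('side','s1b')
print(proj('side',(.481,.101,.052)),proj('side',r.state()['position']))
c=np.hstack([cv2.resize(p[190:270,160:260],(400,320),interpolation=2),cv2.resize(q[200:280,200:300],(400,320),interpolation=2)])
cv2.imwrite('pics/c2.png',c[:,:,::-1])
E
```

```text
t 2.2667 pos [0.4796 0.1008 0.0733] yaw 19.46 tilt [-0.002  0.002 -1.   ] q [ 0.37  0.48 -0.76  2.04  0.46  0.79 -1.9 ] F [ 0.1  0.3 -0.1] open -6.804370181984943e-05
shift mm [ 1.4  0.3 19.8] turn None
(np.float64(243.66002119922248), np.float64(244.03448894702217)) (np.float64(243.12615065965173), np.float64(236.45339056610325))
```

View pics/c2.png

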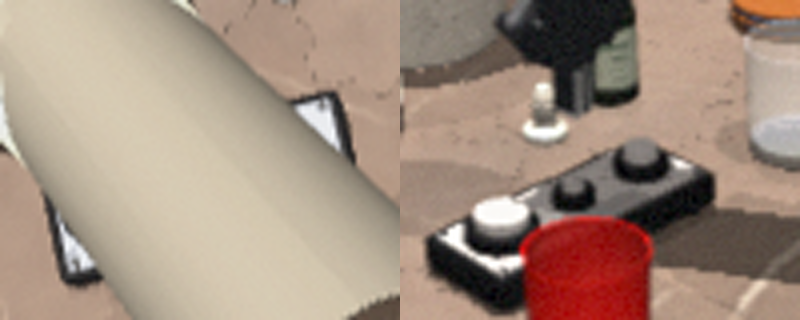

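The side crop shows the fingertips at about full-frame (244,226), but I expected about (243.5,239), so they look higher or farther away than computed. I'll check with the depth.

```bash
python3 - <<'E'
from h import *
for k in ('s1b',):
    d=np.load(f'pics/{k}.npz')['d']
    for v in (216,219,222,224,225,226,227): print(v,[(u,d[v,u].round(3),world('side',u,v,d[v,u]).round(3)) for u in (240,243,246)])
_,d=grab('side','s1c')
for v in (222,226,232,236,238,240): print(v,d[v,243],world('side',243,v,d[v,243]).round(3))
to(0,0,0)
E
```

```text
216 [(240, np.float32(1.272), array([0.46 , 0.121, 0.154])), (243, np.float32(1.286), array([0.467, 0.108, 0.148])), (246, np.float32(1.297), array([0.47 , 0.096, 0.143]))]
219 [(240, np.float32(1.291), array([0.472, 0.114, 0.138])), (243, np.float32(1.289), array([0.467, 0.108, 0.139])), (246, np.float32(1.3), array([0.47 , 0.097, 0.134]))]
222 [(240, np.float32(1.3), array([0.477, 0.112, 0.126])), (243, np.float32(1.298), array([0.471, 0.106, 0.127])), (246, np.float32(1.3), array([0.468, 0.099, 0.126]))]
224 [(240, np.float32(1.303), array([0.477, 0.112, 0.12 ])), (243, np.float32(1.3), array([0.47 , 0.107, 0.121])), (246, np.float32(1.314), array([0.476, 0.094, 0.115]))]
225 [(240, np.float32(1.304), array([0.477, 0.113, 0.117])), (243, np.float32(1.305), array([0.473, 0.105, 0.117])), (246, np.float32(1.304), array([0.467, 0.099, 0.117]))]
226 [(240, np.float32(1.3), array([0.473, 0.115, 0.117])), (243, np.float32(1.304), array([0.471, 0.106, 0.115])), (246, np.float32(1.313), array([0.473, 0.096, 0.111]))]
227 [(240, np.float32(1.32), array([0.487, 0.107, 0.105])), (243, np.float32(1.307), array([0.473, 0.106, 0.111])), (246, np.float32(1.31), array([0.47 , 0.098, 0.11 ]))]
222 1.2987547 [0.471 0.106 0.127]
226 1.3075508 [0.474 0.105 0.113]
232 1.5164343 [ 0.629  0.018 -0.001]
236 1.4866459 [0.602 0.034 0.002]
238 1.479547 [ 0.594  0.038 -0.   ]
240 1.4658552 [0.582 0.046 0.001]
t 2.4167 pos [0.4827 0.1011 0.0763] yaw 19.4 tilt [ 0.005  0.002 -1.   ] q [ 0.37  0.48 -0.76  2.04  0.46  0.79 -1.9 ] F [-0.8  0.2 -0.4] open 4.350727395873243e-05
shift mm [-489.2  -64.9   73.8] turn None
```

```bash
python3 - <<'E'
from h import *
z=np.load('pics/side0.npz'); d=z['d']; p=z['p']
print(proj('side',(.216,-.6125,.2)))
c=eyes.get_calibration('side')
for k,ctr,w in(('side0',(.216,-.613),.09),('s1c',(.48,.101),.05)):
    d=np.load(f'pics/{k}.npz')['d']; v,u=np.mgrid[:420,:560]
    X=np.stack([(u-c['cx'])/c['fx']*d,(v-c['cy'])/c['fy']*d,d],-1)-np.array(c['t']); W=X@np.array(c['R'])
    m=(np.abs(W[...,0]-ctr[0])<w)&(np.abs(W[...,1]-ctr[1])<w)&(W[...,2]>.07)&(d>0)
    zz=W[m]; print(k,len(zz)); o=np.argsort(zz[:,2])[:12]; print(zz[o].round(3), np.argwhere(m)[o][:3])
for i in range(4): grab('side','tmp'); s=r.state(); print(s['position'].round(4),s['joint_pos'].round(4))
E
```

```text
(np.float64(490.47011973905086), np.float64(170.8332140692985))
side0 2503
[[ 0.203 -0.567  0.245]
 [ 0.228 -0.655  0.245]
 [ 0.199 -0.57   0.245]
 [ 0.208 -0.564  0.247]
 [ 0.204 -0.568  0.247]
 [ 0.223 -0.651  0.247]
 [ 0.226 -0.662  0.247]
 [ 0.194 -0.567  0.247]
 [ 0.232 -0.65   0.248]
 [ 0.196 -0.561  0.248]
 [ 0.22  -0.651  0.248]
 [ 0.189 -0.565  0.249]] [[161 488]
 [153 498]
 [161 490]]
s1c 3827
[[0.493 0.107 0.103]
 [0.481 0.104 0.104]
 [0.488 0.107 0.105]
 [0.475 0.101 0.105]
 [0.481 0.107 0.108]
 [0.477 0.091 0.108]
 [0.472 0.106 0.108]
 [0.472 0.097 0.109]
 [0.472 0.1   0.109]
 [0.476 0.107 0.11 ]
 [0.472 0.103 0.11 ]
 [0.473 0.096 0.111]] [[227 239]
 [228 242]
 [227 240]]
[0.4829 0.101  0.0764] [ 0.3703  0.4787 -0.7647  2.0382  0.4634  0.7947 -1.9022]
[0.4828 0.1008 0.0764] [ 0.3704  0.4786 -0.7646  2.0384  0.4636  0.7946 -1.9023]
[0.4827 0.1007 0.0763] [ 0.3704  0.4787 -0.7644  2.0387  0.4637  0.7944 -1.9025]
[0.4824 0.1006 0.076 ] [ 0.3702  0.479  -0.7641  2.039   0.4638  0.7943 -1.9025]
```

The fingertips show about 38 mm higher than the TCP data says, both at the start (open) and now (shut). The keys' heights come out right, so the stated tool offset is in doubt. I'll go down under guard and let contact decide.

carry_out(plan=[[0,-1,0,8,0],[0,-1,0,13,0],[0,-1,0,13,0],[0,-1,0,13,0]])

```text
t: 2.95
position: [0.481, 0.1002, 0.0625]
tool_rot: [0.986, 0.168, 0.002, -0.0]
contact_force: [0.5, 0.1, -0.1]
opening: -0.0001
```

carry_out(plan=[[0,0,0,2,0],[0,0,0,4,0],[0,0,0,4,0],[0,0,0,4,0]])

```text
t: 3.28
position: [0.4809, 0.1003, 0.0583]
tool_rot: [0.986, 0.168, 0.002, -0.0]
contact_force: [0.0, -0.4, -0.1]
opening: 0.0
```

```bash
python3 - <<'E'
from h import *
to(.481,.101,.0535)
q,_=grab('side','s2')
cv2.imwrite('pics/c3.png',cv2.resize(q[190:280,195:305],None,fx=5,fy=5,interpolation=2)[:,:,::-1])
E
```

```text
t 3.2833 pos [0.4809 0.1003 0.0583] yaw 19.4 tilt [ 0.003  0.001 -1.   ] q [ 0.35  0.51 -0.74  2.05  0.49  0.76 -1.93] F [ 0.  -0.4 -0.1] open 2.9674767371516398e-05
shift mm [ 0.4 -0.7  4.8] turn None
```

View pics/c3.png

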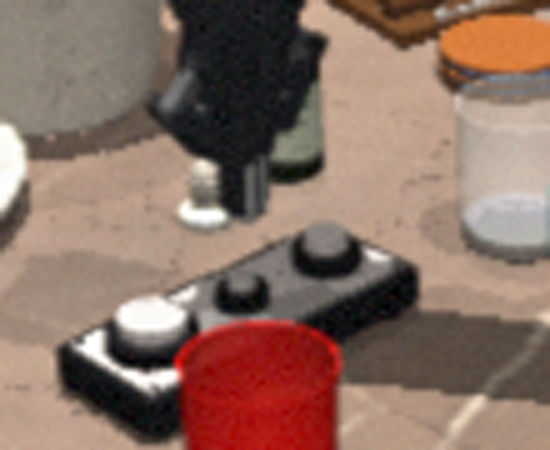

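No contact and visibly about 4 cm clear, so the camera is right: real tips are about 38 mm higher than the stated TCP gives. The tip is at crop (243,215), straight above the small key's (242,285). I'll continue the guarded descent.

```bash
python3 - <<'E'
from h import *
d=np.load('pics/s2.npz')['d']; c=eyes.get_calibration('side'); v,u=np.mgrid[:420,:560]
X=np.stack([(u-c['cx'])/c['fx']*d,(v-c['cy'])/c['fy']*d,d],-1)-np.array(c['t']); W=X@np.array(c['R'])
m=(np.abs(W[...,0]-.48)<.04)&(np.abs(W[...,1]-.1)<.04)&(W[...,2]>.06)&(W[...,2]<.11)&(d>0)&(v<236)
print(m.sum(),W[m].mean(0).round(4)); a=np.argwhere(m); b=a[:,0].max(); print(b,a[a[:,0]>=b-1],W[m][a[:,0]>=b-1].round(3))
E
```

```text
60 [0.4735 0.1036 0.1007]
234 [[233 241]
 [233 242]
 [233 243]
 [233 244]
 [233 245]
 [233 246]
 [234 243]
 [234 244]] [[0.48  0.109 0.09 ]
 [0.479 0.106 0.089]
 [0.473 0.107 0.093]
 [0.471 0.104 0.093]
 [0.469 0.102 0.093]
 [0.472 0.098 0.09 ]
 [0.474 0.106 0.088]
 [0.469 0.106 0.091]]
```

carry_out(plan=[[0,0,0,8,0],[0,0,0,16,0],[0,0,0,24,0],[0,0,0,24,0],[0,0,0,24,0]])

```text
t: 3.75
position: [0.4802, 0.1003, 0.0335]
tool_rot: [0.986, 0.169, 0.001, -0.0]
contact_force: [0.7, -0.7, 0.3]
opening: -0.0001
```

carry_out(plan=[[0,0,0,3,0],[0,0,0,6,0],[0,0,0,6,0],[0,0,0,6,0]])

```text
t: 4.08
position: [0.4801, 0.1003, 0.0274]
tool_rot: [0.986, 0.169, 0.001, -0.0]
contact_force: [-0.2, 0.3, -0.3]
opening: -0.0004
```

carry_out(plan=[[0,0,0,2,0],[0,0,0,4,0],[0,0,0,4,0],[0,0,0,4,0]])

```text
t: 4.42
position: [0.4804, 0.1003, 0.0235]
tool_rot: [0.986, 0.169, 0.001, -0.0]
contact_force: [0.2, 1.2, 1.2]
opening: -0.0003
```

carry_out(plan=[[0,0,0,2,0],[0,0,0,4,0],[0,0,0,4,0],[0,0,0,4,0]])

```text
t: 4.75
position: [0.4805, 0.1003, 0.0196]
tool_rot: [0.986, 0.169, 0.001, -0.0]
contact_force: [0.1, -0.5, 2.9]
opening: -0.0002
```

Contact at TCP z of about 0.0235, with the spring force rising as expected. I'll press on to the stop.

carry_out(plan=[[0,0,0,2,0],[0,0,0,3.5,0],[0,0,0,3.5,0],[0,0,0,3.5,0]])

```text
t: 5.08
position: [0.4806, 0.1003, 0.0175]
tool_rot: [0.986, 0.169, 0.001, 0.0]
contact_force: [-5.6, -2.4, 23.9]
opening: 0.0002
```

Stop reached: 24 N after about 6 mm of travel. Up, then across to the medium key.

carry_out(plan=[[0,0,0,-5,0],[0,0,0,-20,0],[0,0,0,-30,0],[0,-4,30,-30,0],[0,-8.8,63.6,-30,0],[0,-8.8,63.6,-25,0],[0,-8.8,63.6,-15,0],[0,-8.8,63.6,-9,0],[0,-8.8,63.6,-9,0]])

```text
t: 5.83
position: [0.4918, 0.0384, 0.0251]
tool_rot: [0.986, 0.169, -0.0, -0.0]
contact_force: [-0.2, 0.3, -0.0]
opening: 0.0003
```

carry_out(plan=[[0,0,0,2,0],[0,0,0,5,0],[0,0,0,5,0],[0,0,0,5,0]])

```text
t: 6.17
position: [0.4915, 0.0397, 0.0201]
tool_rot: [0.985, 0.17, -0.0, -0.001]
contact_force: [-1.2, 1.9, 3.3]
opening: -0.0005
```

carry_out(plan=[[0,0,0,2,0],[0,0,0,4,0],[0,0,0,4,0],[0,0,0,4,0]])

```text
t: 6.5
position: [0.4917, 0.0397, 0.0177]
tool_rot: [0.985, 0.17, -0.0, 0.0]
contact_force: [-5.9, -0.6, 20.2]
opening: 0.0003
```

The medium key is at its stop. Next, the large one.

carry_out(plan=[[0,0,0,-5,0],[0,0,0,-20,0],[0,0,0,-32,0],[0,5,-30,-32,0],[0,11,-68,-32,0],[0,17,-105,-32,0],[0,20.5,-126.6,-32,0],[0,20.5,-126.6,-20,0],[0,20.5,-126.6,-8,0],[0,20.5,-126.6,-8,0]])

```text
t: 7.33
position: [0.4673, 0.1644, 0.0236]
tool_rot: [0.985, 0.17, -0.002, 0.001]
contact_force: [0.2, -0.0, 1.0]
opening: -0.0002
```

carry_out(plan=[[0,0,0,2,0],[0,0,0,5,0],[0,0,0,5,0],[0,0,0,5,0]])

```text
t: 7.67
position: [0.4676, 0.1633, 0.0187]
tool_rot: [0.986, 0.17, -0.002, 0.001]
contact_force: [-1.1, -1.9, 3.6]
opening: 0.0005
```

carry_out(plan=[[0,0,0,2,0],[0,0,0,3.5,0],[0,0,0,3.5,0],[0,0,0,3.5,0]])

```text
t: 8.0
position: [0.4677, 0.1632, 0.0175]
tool_rot: [0.986, 0.17, -0.001, 0.002]
contact_force: [-8.9, -2.9, 29.3]
opening: -0.0001
```

All three keys reached the stop in order. Now I lift away and open the gripper, turning toward the dish.

carry_out(plan=[[0,0,0,-10,0],[0,0,0,-40,0],[0,0,0,-80,0],[0,0,0,-120,0],[0.5,0,20,-160,-5],[1,10,50,-195,-10],[1,0,85,-205,-16],[1,-15,120,-205,-22],[1,-28,155,-205,-28],[1,-38,190,-205,-34]])

```text
t: 8.83
position: [0.4953, -0.0286, 0.224]
tool_rot: [0.892, 0.451, -0.002, 0.003]
contact_force: [1.3, 0.5, -0.1]
opening: 0.0722
```

```bash
python3 -c "
from h import *
to(.505,-.272,.2,84.8)"
```

```text
t 8.8333 pos [ 0.4953 -0.0286  0.224 ] yaw 53.64 tilt [-0.001 -0.007 -1.   ] q [ 0.83  0.3  -0.97  1.89  0.28  1.1  -0.89] F [ 1.3  0.5 -0.1] open 0.07224250583648939
shift mm [-190.1  152.    25.6] turn -31.16
```

carry_out(plan=[[1,-25,20,5,-5],[1,-55,44,10,-10],[1,-85,68,15,-15],[1,-115,92,20,-20],[1,-145,116,22,-25],[1,-175,140,24,-29],[1,-190,152,24,-31],[1,-190,152,24,-31],[1,-190,152,24,-31]])

```text
t: 9.58
position: [0.5041, -0.2737, 0.2009]
tool_rot: [0.741, 0.672, -0.003, 0.001]
contact_force: [-0.5, 0.4, 0.4]
opening: 0.0853
```

```bash
python3 - <<'E'
from h import *
q,d=grab('side','s3'); p,dt=grab('top','s3t'); to(.505,-.272,.106,84.8)
s=r.state()['position']; u,v=proj('side',s+[0,0,.038]); print(u,v)
cv2.imwrite('pics/c4.png',np.hstack([cv2.resize(q[140:260,280:400],(480,480),interpolation=2),cv2.resize(p[160:270,310:400],None,fx=3.5,fy=480/110,interpolation=2)[:,:320]])[:,:,::-1])
E
```

```text
t 9.6833 pos [ 0.505  -0.2707  0.2016] yaw 84.67 tilt [-0.001 -0.006 -1.   ] q [ 1.16  0.5  -0.96  1.74  0.45  1.14 -0.03] F [-0.7  0.7  0.2] open 0.0851296939039368
shift mm [-0.7  0.2 95.6] turn -0.13
342.1284490090885 153.58275268171002
```

View pics/c4.png

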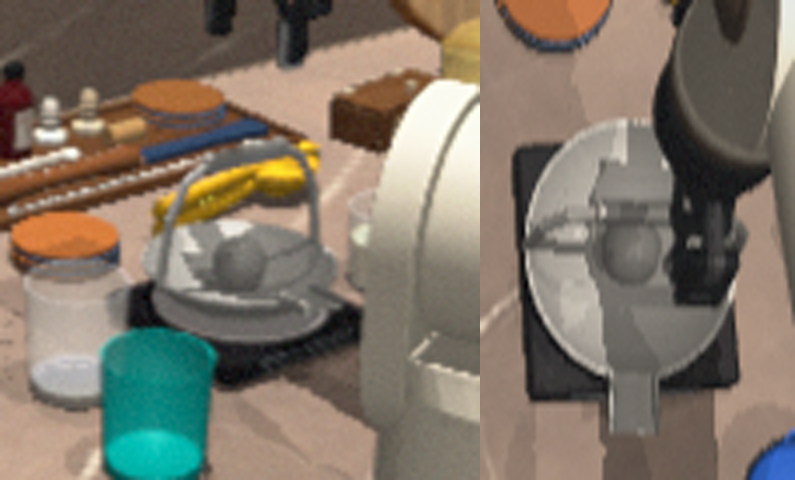

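Side crop: the open fingers are at (220,20) and (292,50), above the bar's arch (240,150). Top crop: the fingers, around (705,245), look shifted right of the bar's middle (632,215). I'll compare them numerically to see whether that is just parallax.

```bash
python3 - <<'E'
from h import *
def W(n,f):
    d=np.load(f'pics/{f}.npz')['d'].astype(float); c=eyes.get_calibration(n); v,u=np.mgrid[:420,:560]
    X=np.stack([(u-c['cx'])/c['fx']*d,(v-c['cy'])/c['fy']*d,d],-1)-np.array(c['t']); w=X@np.array(c['R']); w[d==0]=np.nan; return w,u,v
for z in(.23,.25,.27): print(z,proj('top',(.505,-.271,z)),proj('side',(.505,-.271,z)))
print('bar',proj('top',(.505,-.272,.163)),proj('side',(.505,-.272,.163)))
for n,f in(('side','s3'),('top','s3t')):
    w,u,v=W(n,f); x,y,z=w[...,0],w[...,1],w[...,2]
    for nm,lo,hi in(('tips',.2,.262),('bar',.15,.17)):
        m=(abs(x-.505)<.1)&(abs(y+.27)<.09)&(z>lo)&(z<hi)
        if nm=='tips':
            for sg in(1,-1):
                k=m&(sg*(x-.505)>0); print(n,nm,k.sum(),w[k].mean(0).round(4),w[k].min(0).round(3),w[k].max(0).round(3),u[k].mean(),v[k].mean())
        else: print(n,nm,m.sum(),w[m].mean(0).round(4),w[m].min(0).round(3),w[m].max(0).round(3))
E
```

```text
0.23 (np.float64(363.93894582073557), np.float64(201.7792227146079)) (np.float64(342.0223261293207), np.float64(156.50836627599708))
0.25 (np.float64(365.75834142283225), np.float64(199.60330903003867)) (np.float64(342.37940501234164), np.float64(150.3188748460192))
0.27 (np.float64(367.653230298764), np.float64(197.3371088528334)) (np.float64(342.7406383240169), np.float64(144.05737187524352))
bar (np.float64(358.7598056110319), np.float64(208.45258536172696)) (np.float64(341.09706794899967), np.float64(176.66749739989427))
side tips 40 [ 0.5489 -0.2747  0.2535] [ 0.541 -0.286  0.244] [ 0.562 -0.264  0.262] 334.05 145.35
side tips 36 [ 0.4538 -0.2646  0.2537] [ 0.447 -0.276  0.246] [ 0.462 -0.254  0.262] 352.22222222222223 154.05555555555554
side bar 121 [ 0.5031 -0.2675  0.1588] [ 0.493 -0.326  0.15 ] [ 0.516 -0.22   0.168]<stdin>:13: RuntimeWarning: Mean of empty slice.
  ret = um.true_divide(
Traceback (most recent call last):
ValueError: zero-size array to reduction operation minimum which has no identity
```

In the same (side) camera, the finger midpoint (0.501,-0.270) sits over the bar mean (0.503,-0.268), so the shift was parallax. Descending with the measured tool offset: grasp point = reported z + 49 mm.

carry_out(plan=[[1,0,-1,15,0],[1,0,-1,35,0],[1,0,-1,55,0],[1,0,-1,72,0],[1,0,-1,85,0],[1,0,-1,93,0],[1,0,-1,96,0],[1,0,-1,96,0],[1,0,-1,96,0]])

```text
t: 10.43
position: [0.5045, -0.2709, 0.1063]
tool_rot: [0.739, 0.674, -0.002, 0.002]
contact_force: [-0.2, -0.5, 0.7]
opening: 0.0854
```

```bash
python3 - <<'E'
from h import *
q,d=grab('side','s4'); p,_=grab('top','s4t'); to(.505,-.272,.106,84.8)
cv2.imwrite('pics/c5.png',np.hstack([cv2.resize(q[130:250,285:385],(500,600),interpolation=2),cv2.resize(p[160:270,310:400],(300,600*1),interpolation=2)])[:,:,::-1])
E
```

```text
t 10.5333 pos [ 0.5046 -0.2713  0.1065] yaw 84.67 tilt [ 0.    -0.007 -1.   ] q [ 1.1   0.61 -0.88  1.82  0.56  0.98 -0.11] F [-0.1  1.3  0. ] open 0.08564315026230411
shift mm [-0.6  0.5  0.5] turn -0.13
```

View pics/c5.png

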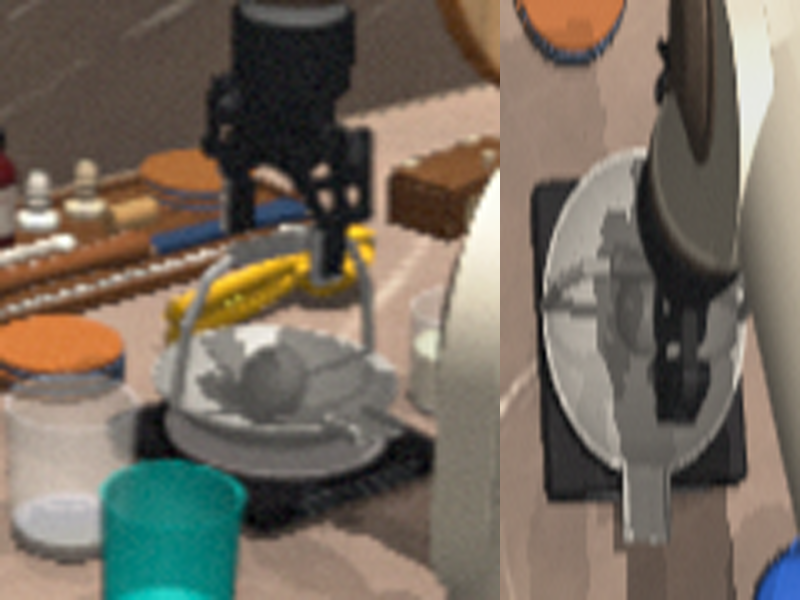

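The fingers straddle the bar centrally (side crop: back finger (235,220), front finger (325,270), bar (285,235)). Closing.

carry_out(plan=[[0.5,0,0,0,0],[0,0,0,0,0],[0,0,0,0,0],[0,0,0,0,0],[0,0,0,0,0],[0,0,0,0,0],[0,0,0,0,0],[0,0,0,0,0]])

```text
t: 11.2
position: [0.5048, -0.2713, 0.1065]
tool_rot: [0.739, 0.673, -0.002, 0.003]
contact_force: [1.7, -0.2, -0.4]
opening: 0.0111
```

carry_out(plan=[[0,0,0,0,0],[0,0,0,-0.5,0],[0,0,0,-1.5,0],[0,0,0,-3,0],[0,0,0,-5,0],[0,0,0,-7,0],[0,0,0,-9,0],[0,0,0,-10,0],[0,0,0,-10,0]])

```text
t: 11.95
position: [0.505, -0.2713, 0.1169]
tool_rot: [0.739, 0.673, -0.002, 0.003]
contact_force: [0.6, 1.1, -4.9]
opening: 0.0108
```

```bash
python3 - <<'E'
from h import *
q,d=grab('side','s5'); p,_=grab('top','s5t'); to(.505,-.272,.18,-2)
cv2.imwrite('pics/c6.png',np.hstack([cv2.resize(q[130:250,285:385],(500,600),interpolation=2),cv2.resize(p[160:270,310:400],(300,600*1),interpolation=2)])[:,:,::-1])
E
```

```text
t 12.05 pos [ 0.5048 -0.2712  0.1166] yaw 84.67 tilt [ 0.001 -0.007 -1.   ] q [ 1.11  0.59 -0.89  1.82  0.55  0.99 -0.1 ] F [ 0.5 -1.1 -4.6] open 0.010795530016358633
shift mm [ -1.2   0.3 -63.4] turn 86.67
```

View pics/c6.png

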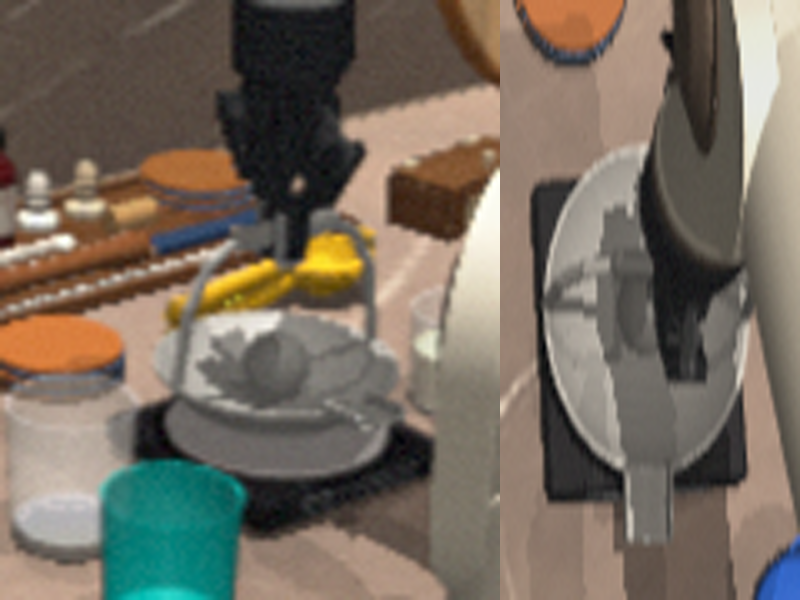

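The grip holds (opening 11 mm, about 4.7 N, against a dish-and-ball weight of 4.1 N). The dish is clear of the plate and the ball is in the middle. I'll lift the rest gently.

carry_out(plan=[[0,0,0,-1,0],[0,0,0,-3,0],[0,0,0,-6,0],[0,0,0,-10,0],[0,0,0,-14,0],[0,0,0,-19,0],[0,0,0,-24,0],[0,0,0,-28,0],[0,0,0,-30,0],[0,0,0,-31,0]])

```text
t: 12.88
position: [0.5051, -0.2712, 0.1482]
tool_rot: [0.739, 0.673, -0.002, 0.003]
contact_force: [-0.4, -0.6, -4.7]
opening: 0.0109
```

carry_out(plan=[[0,0,0,-1,0],[0,0,0,-3,0],[0,0,0,-6,0],[0,0,0,-10,0],[0,0,0,-14,0],[0,0,0,-19,0],[0,0,0,-24,0],[0,0,0,-28,0],[0,0,0,-30,0],[0,0,0,-31,0]])

```text
t: 13.72
position: [0.5053, -0.2711, 0.1798]
tool_rot: [0.739, 0.673, -0.002, 0.003]
contact_force: [-0.1, -0.1, -3.9]
opening: 0.011
```

carry_out(plan=[[0,0,0,0,0],[0,0,0,0,0.5],[0,0,0,0,2],[0,0,0,0,4],[0,0,0,0,7],[0,0,0,0,10],[0,0,0,0,13],[0,0,0,0,16],[0,0,0,0,18],[0,0,0,0,19]])

```text
t: 14.55
position: [0.5052, -0.2709, 0.1795]
tool_rot: [0.841, 0.541, -0.001, 0.004]
contact_force: [0.1, -0.4, -3.7]
opening: 0.0112
```

```bash
python3 - <<'E'
from h import *
to(.505,-.271,.18,-3)
E
```

```text
t 14.55 pos [ 0.5052 -0.2709  0.1795] yaw 65.52 tilt [ 0.002 -0.007 -1.   ] q [ 1.1   0.49 -0.87  1.77  0.43  1.08 -0.34] F [ 0.1 -0.4 -3.7] open 0.011151897024084447
shift mm [-0.1 -0.1 -0.5] turn 68.52
```

carry_out(plan=[[0,0,0,0,0.5],[0,0,0,0,2],[0,0,0,0,4.5],[0,0,0,0,7.5],[0,0,0,0,11],[0,0,0,0,14.5],[0,0,0,0,18],[0,0,0,0,21],[0,0,0,0,23],[0,0,0,0,24]])

```text
t: 15.38
position: [0.5051, -0.2708, 0.1795]
tool_rot: [0.935, 0.353, -0.001, 0.004]
contact_force: [0.7, -0.3, -5.0]
opening: 0.0114
```

carry_out(plan=[[0,0,0,0,0.5],[0,0,0,0,2],[0,0,0,0,4.5],[0,0,0,0,7.5],[0,0,0,0,11],[0,0,0,0,14.5],[0,0,0,0,18],[0,0,0,0,21],[0,0,0,0,23],[0,0,0,0,24]])

```text
t: 16.22
position: [0.5052, -0.2707, 0.1795]
tool_rot: [0.989, 0.15, 0.0, 0.004]
contact_force: [0.7, 0.8, -4.4]
opening: 0.0112
```

```bash
python3 - <<'E'
from h import *
q,d=grab('side','s6'); p,_=grab('top','s6t'); to(.505,-.271,.18,-3)
cv2.imwrite('pics/c7.png',np.hstack([cv2.resize(q[120:250,275:385],(500,590),interpolation=2),cv2.resize(p[160:290,260:400],(300,590),interpolation=2)])[:,:,::-1])
E
```

```text
t 16.3167 pos [ 0.5051 -0.2708  0.1795] yaw 17.39 tilt [ 0.001 -0.007 -1.   ] q [ 0.97  0.43 -0.68  1.77  0.32  1.04 -1.09] F [ 0.4 -0.4 -4.8] open 0.01119514252195414
shift mm [-0.2  0.2 -0.5] turn 20.39
```

View pics/c7.png

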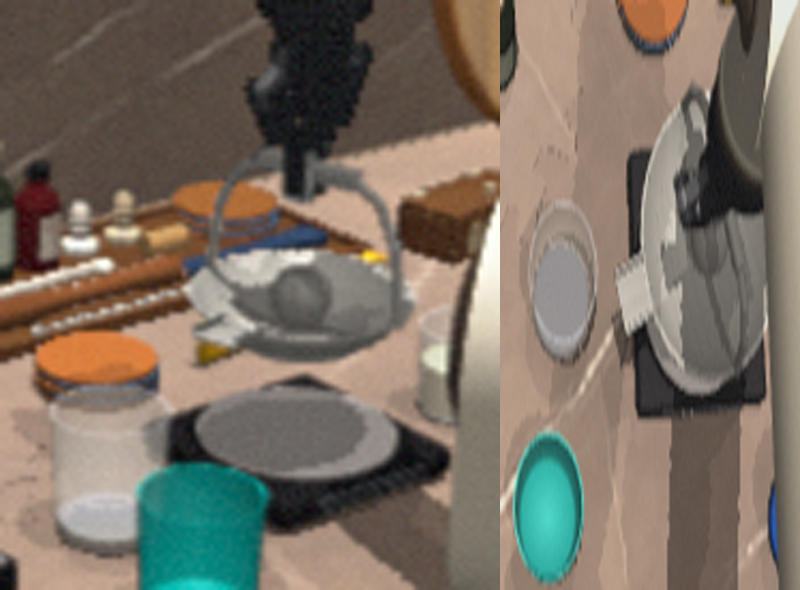

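Side crop: dish about 7 cm over the plate, ball in the middle, grip good. Top crop: the lip (632,295) is swinging toward the clear glass (563,270). Now the last 20°.

carry_out(plan=[[0,0,0,0,0.5],[0,0,0,0,2],[0,0,0,0,4.5],[0,0,0,0,7.5],[0,0,0,0,11],[0,0,0,0,14],[0,0,0,0,17],[0,0,0,0,19],[0,0,0,0,20],[0,0,0,0,20]])

```text
t: 17.15
position: [0.5052, -0.2707, 0.1795]
tool_rot: [1.0, -0.023, 0.001, 0.004]
contact_force: [-0.2, 1.1, -3.9]
opening: 0.011
```

carry_out(plan=[[0,0,0,0,0],[0,0,0,0,0],[0,0,0,0,0],[0,0,0,0,0],[0,0,0,0,0],[0,0,0,0,0]])

```text
t: 17.65
position: [0.5052, -0.2707, 0.1794]
tool_rot: [1.0, -0.023, 0.001, 0.004]
contact_force: [-1.0, -0.1, -4.7]
opening: 0.011
```

```bash
python3 - <<'E'
from h import *
q,d=grab('side','s7'); p,dt=grab('top','s7t'); to(.505,-.271,.18,-3)
cv2.imwrite('pics/c8.png',np.hstack([cv2.resize(q[120:250,275:385],(440,520),interpolation=2),cv2.resize(p[165:295,265:355],(360,520),interpolation=2)])[:,:,::-1])
print('glass base side',atz('side',297.7,234.5,0).round(3),'rim top',atz('top',289.1,215.3,.092).round(3))
for n,d in(('side',d),('top',dt)):
    c=eyes.get_calibration(n); v,u=np.mgrid[:420,:560]
    W=(np.stack([(u-c['cx'])/c['fx']*d,(v-c['cy'])/c['fy']*d,d],-1)-np.array(c['t']))@np.array(c['R'])
    R=np.hypot(W[...,0]-.505,W[...,1]+.271); az=np.degrees(np.arctan2(W[...,1]+.271,W[...,0]-.505))
    m=(R<.058)&(R>.03)&(W[...,2]>.1)&(W[...,2]<.128)&(d>0)  # cone: z=a+bx+cy+tan9*r
    A=np.c_[np.ones(m.sum()),W[m][:,0]-.505,W[m][:,1]+.271]; b=W[m][:,2]-np.tan(np.radians(9))*R[m]
    k=np.linalg.lstsq(A,b,rcond=None)[0]; print(n,m.sum(),'apex z',k[0].round(4),'tilt deg',np.degrees(k[1:]).round(2))
    l=(R>.09)&(R<.118)&(W[...,2]>.115)&(W[...,2]<.15)&(d>0)&(abs(az-90)<40); print('lip',l.sum(),W[l].mean(0).round(4),az[l].mean().round(1))
    s=(R<.03)&(W[...,2]>.13)&(W[...,2]<.165)&(d>0); print('ball',s.sum(),W[s].mean(0).round(4),W[s][:,2].max() if s.any() else 0)
E
```

```text
t 17.75 pos [ 0.5052 -0.2707  0.1795] yaw -2.65 tilt [ 0.002 -0.007 -1.   ] q [ 0.92  0.42 -0.61  1.77  0.28  1.03 -1.41] F [-0. -0. -4.] open 0.011080685101560676
shift mm [-0.2  0.3 -0.5] turn 0.35
glass base side [ 0.516 -0.114  0.   ] rim top [ 0.513 -0.11   0.092]
side 193 apex z 0.1129 tilt deg [ 4.95 -4.49]
lip 52 [ 0.508  -0.1706  0.1422] 88.3
ball 134 [ 0.4945 -0.2624  0.1452] 0.16046099814132936
top 781 apex z 0.1137 tilt deg [ 0.45 -0.31]
lip 109 [ 0.5096 -0.173   0.1401] 87.3
ball 166 [ 0.4985 -0.2656  0.1493] 0.16100811662190273
```

View pics/c8.png

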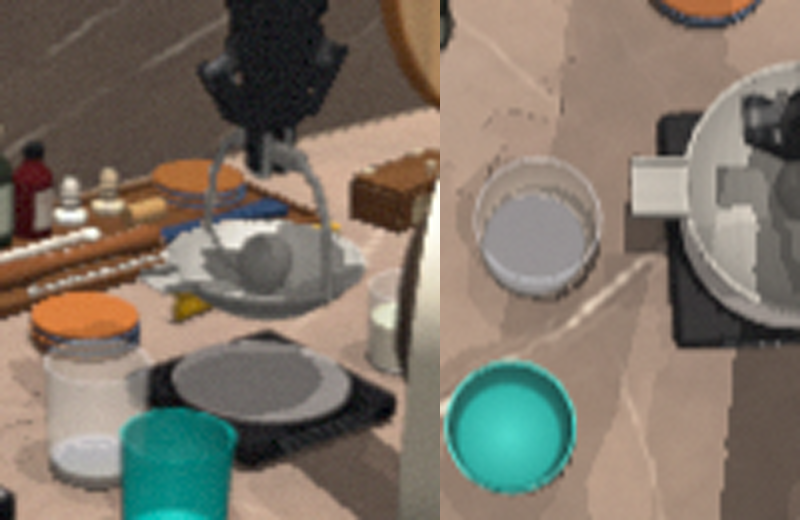

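The lip azimuth is 87–88° against 86–87° for the glass. The dish underside is at z ≈ 0.103 (7.3 cm above the plate), and the picture shows the ball in the middle and the glass untouched. Handing in.

```bash
python3 -c "
from station import r
print(r.sign_off())"
```

```text
the job is handed in; nothing more can be done
None
```

I pressed the keys small, medium, then large. Then I lifted the dish straight up by its bar, turned it level about 87° and handed the job in at about 18 s, still holding it.

**Keys:** each went to its stop, at 20–29 N. The finger rose clear before the next one. That they sprang back was not measured separately.

**Dish:** the lip's azimuth is 87–88°, and the glass lies at 86–87°. The underside is about 7.3 cm above the plate. The ball is in the middle. The bar is gripped at 11 mm opening, with about 4–5 N of load. The glass and the things in view stand where they were.

**Checks that disagreed:**
- **Fingertip height:** the real fingertips sat about 38 mm higher than the stated tool data gives. The depth images showed it and key contact confirmed it, so I corrected both the pressing and the grasp for it.
- **Level:** the top camera's surface fit gave a tilt within about 0.5°. The side camera's fit gave about 5° on each axis, from few, partly hidden points. I discounted that one, because the wrist was within 0.5° of vertical and the picture looked level.

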